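Inspect a bearing ball on the tilting camera track

ROBOT

A 7-joint arm with a two-finger parallel gripper is mounted at the origin on the work surface. World frame = base frame: x ahead of the robot, y to its left, z up, the work surface at z = 0. Lengths are in m, angles in rad, forces in N, time in s.
With the tool pointing down it reaches from about 0.425 to 0.925 m from the base axis. Payload 6.8 kg.
Tool frame: the origin (TCP) lies between the finger pads, 19 mm behind the fingertips; this is the grasp point; z points along the fingers, y is the line along which they close (so a half turn about z gives the same grasp; the last joint's range is limited). The gripper opens to 85 mm and grips with 20 to 120 N. Pads are 22 mm wide; open, the fingers measure 114 mm over their backs; the gripper's body (76 mm by 85 mm) begins 54 mm behind the grasp point. The pads swing forward as they close: fully open they stand 13 mm farther back than shut.
Start: joints at [-0.108, 0.477, 0.022, 1.555, -0.011, 1.109, -0.083], TCP at [0.675, 0, 0.25] pointing down, gripper open.
Joint ranges: [-2.96, 2.96], [-0.34, 2.1], [-1.41, 1.46], [0.24, 2.44], [-1.37, 4.51], [0.17, 1.92], [-2.96, 2.96]. Speed limits (rad/s): [2.39, 2.39, 3.14, 3.14, 3.14, 3.14, 3.14].

INTERFACE

Orientations are given as a rotation vector (axis times angle).
In Python, from bench import r gives the robot as it stands. The module is installed in compiled form; this text tells all that it offers.
- The arm moves only by the tool servo_tool, never from a script. Its argument "commands" is a list of rows, each a list of 7 numbers: the turn, a rotation vector about the world's x, y, z in degrees, then the shift along the world's x, y, z in mm, then the closure, from 0 (fully open) to 1 (shut). A call has 1 to 5 rows; each row is the pose to reach, as a shift and turn from the pose commanded when the call began; what a row does not reach only later rows make up. A row lasts 1/12 s, in which the tool goes at most 41.7 mm and 7.16 degrees, less where a joint would pass 70% of its speed; a pose out of reach is approached as far as the arm can. A call with a gripper value outside its range is refused whole. The fingers move at their own pace and stop on an object; "force" is the grip in N (left out, the last holds). Time passes only in rows, so rows that repeat a pose let the fingers close. It gives the time, the measured TCP pose, the force, the opening and the grip force at its end, in the units of the state.
- r.get_obs(): the state, without advancing time (a new reading comes with each control period).
- r.grab_frame(name): name is "scene" or "side" or "wrist"; returns (picture, depth): 384x512x3 uint8, blue, green, red; 384x512 float32, m along the optical axis (not along the pixel's ray), 0 where there is no reading.
- r.camera_info(name): a dict with "vertical_fov" (degrees; the focal length in pixels is half the picture's height over the tangent of half this angle, whatever the lens; pixels are square), "cx", "cy" (the principal point, pixels), "cam_to_world" (4x4, takes a point from camera to world coordinates); the wrist camera has in their place "T_tool_cam" (4x4, takes a point from camera to tool coordinates, whose origin is the TCP and whose axes are the flange's). Camera axes: x right, y up, looking along -z (the intrinsics and any distortion apply to the point x, -y, -z); pixel columns grow to the right and rows downward; lengths in m; the calibration is good to about 2 mm. A picture is of the moment at which its call begins: read the wrist's pose just before it. camera_info takes no time and is no camera call.
- r.hand_in(): hands the job in; it is judged then, once.
The state is a dict: "clock": time; "joints": joint angles; "qvel": joint speeds; "tau": joint torques, N m; "tcp_pos": TCP position; "orientation": TCP orientation; "contact_force": force on the tool from outside, world axes, zero at the start; "moment": the same for the moment, N m; "grip_width": finger opening in m; "gripper_force": force on a finger pad.
Only numpy, scipy, OpenCV 4.12 (cv2) and the standard library are available. Lean on these libraries where they do the work, as an engineer would, in place of code of your own. Each camera call takes 0.05 s, during which the arm holds its last target. There are 200 camera calls.

TASK

Take the tilting track by its black knob and tilt it so that the steel bearing ball rolls, slowly, from the knob end through the gauge bridge to the spot in front of the inspection camera's lens, and keep the ball standing still there for a good five seconds. Then let it roll slowly back to rest against the stop at the knob end, lower the knob end of the track fully down and let go. Move the ball by tilting only, never touch it, never let it run faster than 0.4 m/s, and never let it reach the stop at the far end.

Things in the scene. Friction and masses are not known exactly. Their poses are not given: they have to be found in the camera images.
- ball: Solid steel bearing ball, 60 mm diameter, about 0.88 kg; origin at its centre (axes turn as it rolls). Lies in a straight shallow V channel (5 degrees a side) between low rims, so it rolls along the track only. There it accelerates at about 7 m/s2 per rad of tilt, less a rolling resistance worth about 0.015 rad: below that tilt it stays put, or slows down. Starts resting at the knob-end stop.
- track (a joint): Tilt of the 400 mm long grey track about its hinge, rad: 0 = channel level, positive = knob end up (the ball rolls away from the knob), negative = knob end down. Hinge stops at -0.14 and +0.14. The hinge is nearly free; the track weighs about 1 kg, is heavier on the knob side, rests at -0.14 at the start and falls back there if let go with the ball at the knob end.
- pivot (a point): Point on the hinge axis mid-track, 110 mm above the table; turns with the track. x: the level hinge axis; y: along the channel to the knob; z: square to the channel. The ball's centre rides at z = 36 mm and runs from y = +170 mm (at the knob-end stop) to -170 mm (at the far stop). At y = +120 mm a dark gauge bridge, 85 mm high, spans the channel; the ball passes freely below.
- seat (a point): Where the ball's centre is when it rests against the knob-end stop; fixed to the track, 170 mm from the hinge along the channel. The two end stops are upright plates 55 mm high and 10 mm thick.
- knob (a point): Grip point in the upright black cylindrical knob, 28 mm diameter, 50 mm tall, on the end of the track outside the stop. On the knob's axis, 20 mm below its top; at y = +270 mm, z = 42 mm in the pivot frame. Nothing within 40 mm of it. It moves on an arc about the hinge (tilt = about knob lift / 270 mm). Best held with the tool pointing down, fingers closing across the track.
- view (a point): The mark: spot on the channel in front of the lens, at ball-centre height of the level track; y axis along the channel to the knob. The ball is right when its centre is here along y. The camera, a black box with a stubby lens, is on a post with a round foot beside the track, away from the robot; lens front 62 mm, post 130 mm from the mark. Its place along the track varies.
There are look-alikes about, which are no part of the job. Leave any purple look-alike of the part that bears view alone.

How it is judged:
By the outcome, as a careful person would: the job done as asked, in the order asked, and still so for the second after the job is handed in, with the robot touching nothing.
It also fails if it takes over 64 s, if anything falls off the work surface, if the arm or the gripper's body presses on something with over 40 N, if the wrist force passes 120 N, or if a joint passes its speed limit or range.

## Working session

There is one attempt and no reset: what is moved stays moved. The work goes in short steps, Python scripts to look and compute and a tool call to move; the robot and the scene stay as the last step left them, time stands still between calls to the robot, and variables do not carry over. Pictures are saved under pics/ and viewed, at most 10 in all, crops included, and the job is handed in when it is done.

Besides the shell and the picture viewer there is one more tool, called after "Request:" by a JSON object that holds its "op" and its "data". servo_tool: Moves the arm, as the interface text tells. Its arguments: {"type":"object","properties":{"commands":{"type":"array"},"force":{"type":"number"}},"required":["commands"]}

```bash
mkdir -p pics
cat > h.py <<'E'
import numpy as np, cv2
from bench import r
def grab(n):
    im,d=r.grab_frame(n); return im,d,r.camera_info(n)
def w(ci,d,u,v,z=None):
    f=192/np.tan(np.radians(ci["vertical_fov"])/2)
    z=d[int(v),int(u)] if z is None else z
    p=np.array([(u-ci["cx"])*z/f,-(v-ci["cy"])*z/f,-z,1]); return (np.array(ci["cam_to_world"])@p)[:3]
E
python3 - <<'E'
from h import *
for n in("scene","side"):
    im,d,ci=grab(n); cv2.imwrite(f"pics/{n}0.png",im); np.save(f"pics/{n}0.npy",d); print({k:np.round(v,3) if not isinstance(v,str) else v for k,v in ci.items()})
o=r.get_obs(); print(o)
E
```

```text
{'vertical_fov': np.float64(44.618), 'cx': np.float64(247.739), 'cy': np.float64(197.815), 'cam_to_world': array([[ 0.273, -0.821,  0.501,  1.069],
       [ 0.962,  0.234, -0.14 , -0.064],
       [-0.003,  0.52 ,  0.854,  0.935],
       [ 0.   ,  0.   ,  0.   ,  1.   ]])}
{'vertical_fov': np.float64(55.555), 'cx': np.float64(255.706), 'cy': np.float64(188.531), 'cam_to_world': array([[ 0.991,  0.107, -0.083,  0.52 ],
       [-0.134,  0.69 , -0.711, -0.379],
       [-0.019,  0.716,  0.698,  0.577],
       [ 0.   ,  0.   ,  0.   ,  1.   ]])}
{'clock': 0.1, 'joints': array([-0.10811043,  0.47774273,  0.02233244,  1.55633849, -0.01149584,
        1.10929277, -0.08311435]), 'qvel': array([ 1.98353472e-06, -2.29480443e-03,  4.51099051e-04, -4.04047175e-03,
        2.83899311e-03, -3.09008473e-04, -2.20241563e-04]), 'tau': array([ 5.69385389e-03, -5.97765398e+01,  1.61440808e+00, -2.81952703e+01,
        1.29656185e-02,  5.02699884e-03, -1.13572563e-05]), 'tcp_pos': array([6.74503879e-01, 3.98017540e-06, 2.49111705e-01]), 'orientation': array([-2.22064634e+00, -2.22070670e+00,  1.96399036e-03]), 'contact_force': array([-0.99709836,  0.13680108,  0.11295784]), 'moment': array([-0.03308319,  0.01736753, -0.00596037]), 'gripper_force': 0.0, 'grip_width': 0.08553760533264511}
```

View pics/scene0.png

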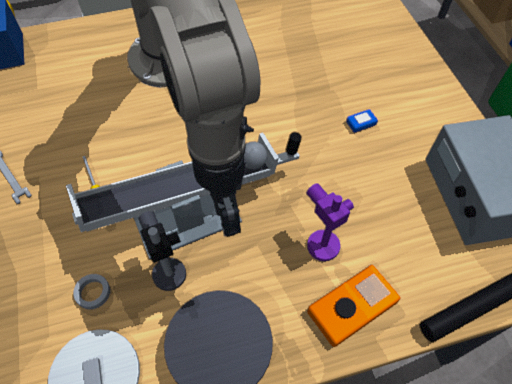

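View pics/side0.png

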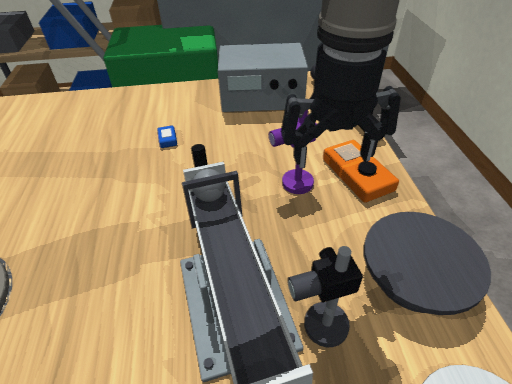

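Scene picture: the knob is at (294,143), with the ball beside it at (255,155). The black camera is at (158,240) with its foot at (168,275). Side picture: knob (199,155), ball (210,190), lens tip (293,287), foot (327,325).

Candidates:
- **Knob:** the black cylinder at scene (294,143). Look-alikes are the orange meter's dial (345,308) and the black rod (470,305).
- **Camera:** the black one at (158,240), not the purple one at (330,205).

I'll check the choices in a close crop.

Run:
```python
import cv2,numpy as np
a=cv2.imread("pics/scene0.png")[115:300,60:310]; b=cv2.imread("pics/side0.png")[135:384,165:375]
a=cv2.resize(a,None,fx=1.6,fy=1.6,interpolation=2); b=cv2.resize(b,None,fx=1.9,fy=1.9,interpolation=2)
H=max(a.shape[0],b.shape[0]); c=np.zeros((H,a.shape[1]+b.shape[1],3),np.uint8); c[:a.shape[0],:a.shape[1]]=a; c[:b.shape[0],a.shape[1]:]=b
print(a.shape,b.shape); cv2.imwrite("pics/crop1.png",c)
```

```text
(296, 400, 3) (473, 399, 3)
```

View pics/crop1.png

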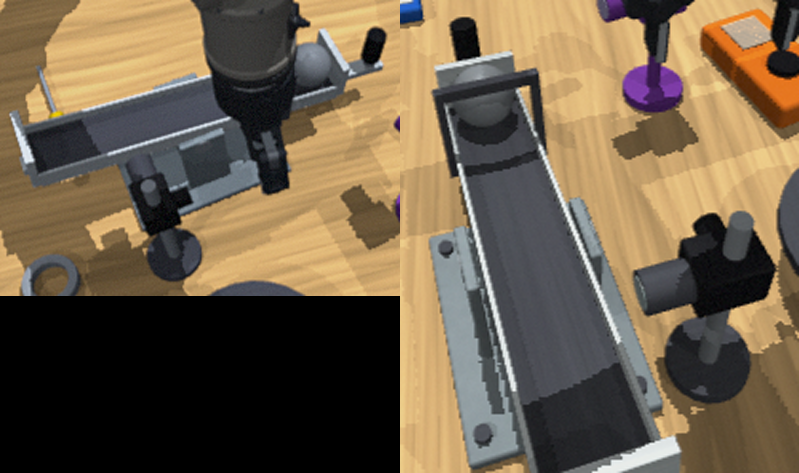

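The crop confirms the knob on the end of the track beyond the stop, and the black camera facing the track. In original side pixels, the lens front is at (291,288), the foot at (327,323) and the knob at (199,156).

Run:
```python
from h import *
np.set_printoptions(precision=4,suppress=True)
D={n:np.load(f"pics/{n}0.npy") for n in("scene","side")}; C={n:r.camera_info(n) for n in D}
def sph(n,u,v):
    p=w(C[n],D[n],u,v); c=np.array(C[n]["cam_to_world"])[:3,3]; return p+(p-c)/np.linalg.norm(p-c)*.03
print("ball",sph("scene",255,155),sph("side",210,186))
pts={"side":dict(knobtop=(199,149),knob=(199,156),lensF=(291,288),lensTop=(302,277),foot=(315,330),footR=(345,325),footB=(327,340),boxtop=(333,265),stop=(203,169)),
"scene":dict(knob=(295,137),knobm=(293,145),foot=(168,283),footL=(157,275),footR=(180,273),lens=(147,218),box=(153,245),stopfar=(71,200),stopn=(267,148))}
for n in pts:
  for k,(u,v) in pts[n].items(): print(n,k,w(C[n],D[n],u,v))
# clouds: black-camera foot and knob
for n in D:
    vv,uu=np.mgrid[0:384,0:512]; im=cv2.imread(f"pics/{n}0.png").astype(int)
    P=np.array([w(C[n],D[n],u,v) for v in range(384) for u in range(512)]); c=im.reshape(-1,3)
    np.save(f"pics/{n}P.npy",P)
```

```text
ball [0.4921 0.1131 0.1216] [0.4934 0.1059 0.1205]
side knobtop [0.4775 0.2004 0.1341]
side knob [0.4758 0.1935 0.1221]
side lensF [ 0.5909 -0.1381  0.1543]
side lensTop [ 0.6066 -0.13    0.1641]
side foot [ 0.6365 -0.137   0.0154]
side footR [ 0.6858 -0.1356  0.0148]
side footB [ 0.6511 -0.1547  0.0144]
side boxtop [ 0.6498 -0.1215  0.1695]
side stop [0.4834 0.1392 0.1339]
scene knob [0.477  0.2082 0.1323]
scene knobm [0.4881 0.2009 0.1205]
scene foot [ 0.6828 -0.1293  0.015 ]
scene footL [ 0.6578 -0.1484  0.0121]
scene footR [ 0.6672 -0.101   0.0135]
scene lens [ 0.6071 -0.1327  0.1634]
scene box [ 0.6692 -0.1308  0.17  ]
scene stopfar [ 0.5477 -0.2595  0.1921]
scene stopn [0.4926 0.1395 0.1373]
```

Run:
```python
from h import *
from scipy.optimize import least_squares
np.set_printoptions(precision=4,suppress=True)
P={n:np.load(f"pics/{n}P.npy") for n in("scene","side")}
def fitc(Q,c0,f):
    for _ in range(5):
        s=least_squares(f(Q),c0,loss="soft_l1",f_scale=.002); c0=s.x
    return c0
for n in P:
    p=P[n]
    b=p[np.linalg.norm(p-[.493,.109,.121],axis=1)<.0335]; b=b[b[:,2]>.118]
    print(n,"ball",len(b),least_squares(lambda c:np.linalg.norm(b-c,axis=1)-.03,[.493,.109,.121],loss="soft_l1",f_scale=.001).x)
    k=p[(np.hypot(p[:,0]-.479,p[:,1]-.207)<.022)&(p[:,2]>.095)&(p[:,2]<.128)]
    k2=k+np.array([0,0,0])
    # axis tilted: ignore (mid-height ~.113)
    print(n,"knob",len(k),least_squares(lambda c:np.hypot(k[:,0]-c[0],k[:,1]-c[1])-.014,[.479,.207],loss="soft_l1",f_scale=.001).x,k[:,2].mean())
    t=p[(np.hypot(p[:,0]-.479,p[:,1]-.207)<.022)&(p[:,2]>.129)]; print(" top",len(t),t.mean(0))
    f=p[(np.hypot(p[:,0]-.662,p[:,1]+.127)<.05)&(p[:,2]>.009)&(p[:,2]<.02)]
    print(n,"foot",len(f),(f.min(0)+f.max(0))/2,f.max(0)-f.min(0),f.mean(0))
    # rims
    th=.165; u=np.array([-np.sin(th),np.cos(th)]); piv=np.array([.493,.109])-.1734*u; a=.14
    q=p[:,:2]-piv; s=q@u; x=q@np.array([u[1],-u[0]]); z=p[:,2]-.11
    y=s*np.cos(a)-z*np.sin(a); zz=s*np.sin(a)+z*np.cos(a)
    m=(np.abs(x)<.06)&(np.abs(y)<.21)&(np.abs(zz)<.1)
    for lo in np.arange(-.2,.2,.04):
        g=m&(y>lo)&(y<lo+.04)&(zz>-.005)&(zz<.06); 
        if g.sum()>20:
            L=g&(x<0)&(zz>.012);R=g&(x>0)&(zz>.012); print(round(lo+.02,2),g.sum(),np.percentile(x[g],[1,99]),L.sum(),R.sum(),np.median(x[L]),np.median(x[R]),np.percentile(zz[g],[5,50,95]))
```

```text
scene ball 513 [0.4899 0.1085 0.1218]
scene knob 127 [0.4744 0.2063] 0.11163923267843576
 top 109 [0.4764 0.2075 0.1335]
scene foot 733 [ 0.659  -0.1243  0.0143] [0.0704 0.0706 0.0106] [ 0.6634 -0.124   0.0141]
-0.18 857 [-0.0434  0.0341] 93 98 -0.04115735061031378 0.03226574266107036 [0.0033 0.0079 0.0216]
-0.14 821 [-0.0423  0.0343] 94 92 -0.04055510210432012 0.0326071444118676 [0.0033 0.008  0.0221]
-0.1 788 [-0.0424  0.0592] 88 107 -0.04012530080425698 0.03317524776253359 [0.0041 0.0081 0.0227]
-0.06 741 [-0.0419  0.0348] 80 85 -0.03997837465929202 0.03331584102055197 [0.0038 0.0081 0.0221]
-0.02 864 [-0.0548  0.0502] 98 104 -0.04003869275733143 0.03388957780559833 [0.0024 0.0082 0.0215]
0.02 814 [-0.0535  0.05  ] 124 140 -0.0401644888402853 0.03511375099351044 [0.0037 0.0085 0.0214]
0.06 61 [-0.0408  0.0361] 8 10 -0.039378005960536686 0.034138354072043506 [-0.0012  0.0093  0.021 ]
0.14 327 [-0.0163  0.043 ] 16 207 -0.011482218197447588 0.018550756837089115 [0.0017 0.023  0.0582]
0.18 513 [-0.0348  0.0369] 53 325 -0.021061811540994586 0.023196967189087873 [0.003  0.0351 0.0584]
s
[... 509 characters left out ...]

-0.06 1392 [-0.0433  0.0332] 76 108 -0.04166075382453939 0.03069499938362103 [0.006  0.0079 0.022 ]
-0.02 1541 [-0.0573  0.0469] 104 122 -0.04226740975960028 0.03182960752097593 [0.0051 0.0082 0.0218]
0.02 1185 [-0.0563  0.0469] 150 157 -0.049954967175462925 0.03912072001614788 [0.006  0.0082 0.022 ]
0.06 829 [-0.0424  0.0333] 47 56 -0.04056376179177825 0.031479935949678114 [0.0059 0.0079 0.022 ]
0.1 989 [-0.049   0.0418] 148 162 -0.044306167981037176 0.03586036299378971 [0.0057 0.0083 0.0499]
0.14 1035 [-0.0398  0.0342] 287 220 -0.014935834609332307 0.01308457950838549 [0.0062 0.0101 0.0491]
0.18 400 [-0.0404  0.0349] 134 129 -0.030166116974325374 0.02762624688276852 [0.0075 0.0382 0.0557]
```

Request:
{"op": "servo_tool", "data": {"commands": [[-1.6,-0.13,1.8,-27,28,0,0],[-3.2,-0.25,3.6,-54,56,0,0],[-4.8,-0.38,5.4,-81,84,0,0],[-6.4,-0.5,7.25,-108,112,0,0],[-8.02,-0.63,9.06,-135,140,0,0]], "force": 50}}

```text
clock: 0.52
tcp_pos: [0.5384, 0.1408, 0.2498]
orientation: [1.965, 2.307, -0.14]
contact_force: [-0.6, 0.8, 0.4]
grip_width: 0.0855
gripper_force: 0.0
```

Request:
{"op": "servo_tool", "data": {"commands": [[0,0,0,-25,25,0,0],[0,0,0,-50,50,-10,0],[0,0,0,-65,67,-30,0],[0,0,0,-65,67,-60,0],[0,0,0,-65,67,-75,0]]}}

```text
clock: 0.93
tcp_pos: [0.4725, 0.2082, 0.1726]
orientation: [1.963, 2.312, -0.142]
contact_force: [0.5, -0.8, -0.5]
grip_width: 0.0852
gripper_force: 0.0
```

Request:
{"op": "servo_tool", "data": {"commands": [[0,0,0,0,0,-25,0],[0,0,0,0,0,-45,0],[0,0,0,0,0,-60,0],[0,0,0,0,0,-60,0],[0,0,0,0,0,-60,0]]}}

```text
clock: 1.35
tcp_pos: [0.4745, 0.2067, 0.1145]
orientation: [1.968, 2.307, -0.142]
contact_force: [-0.1, 0.4, 0.1]
grip_width: 0.0856
gripper_force: 0.0
```

Run:
```python
from h import *
from scipy.spatial.transform import Rotation as R
np.set_printoptions(precision=4,suppress=True)
im,d,ci=grab("side"); s2=grab("scene")[0]
cv2.imwrite("pics/g.png",np.hstack([cv2.resize(im[90:260,120:290],(400,400)),cv2.resize(s2[80:230,210:360],(400,400))]))
o=r.get_obs(); print(o["tcp_pos"],R.from_rotvec(o["orientation"]).as_matrix(),o["contact_force"])
```

```text
[0.4756 0.2073 0.1159] [[-0.1559  0.9875  0.023 ]
 [ 0.9779  0.1576 -0.1374]
 [-0.1393  0.001  -0.9902]] [-0.2528  0.3205  0.1802]
```

View pics/g.png

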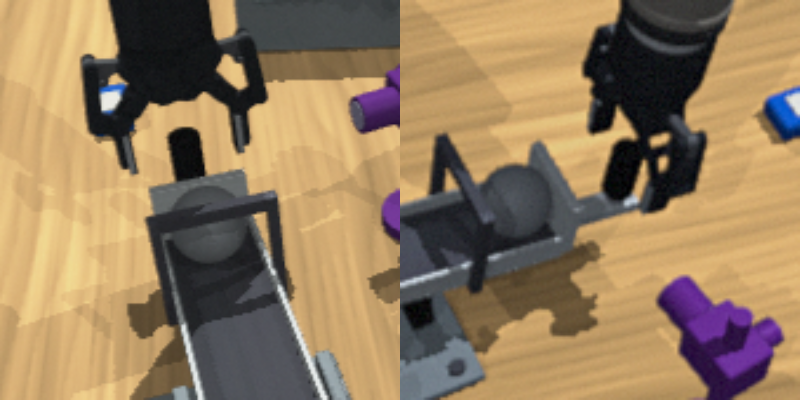

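The left half (side view) shows the fingers centred either side of the knob at (185,155). The right half (scene view) shows the knob at (620,170) between the pads, with no contact. Closing now.

Request:
{"op": "servo_tool", "data": {"commands": [[0,0,0,0,0,0,1],[0,0,0,0,0,0,1],[0,0,0,0,0,0,1],[0,0,0,0,0,0,1],[0,0,0,0,0,0,1]], "force": 50}}

```text
clock: 1.87
tcp_pos: [0.4746, 0.207, 0.1154]
orientation: [1.968, 2.307, -0.139]
contact_force: [-3.6, -2.7, 18.5]
grip_width: 0.027
gripper_force: 47.9
```

Request:
{"op": "servo_tool", "data": {"commands": [[0,0,0,0,0,0,1],[0,0,0,0,0,0,1],[0,0,0,0,0,0,1]]}}

```text
clock: 2.12
tcp_pos: [0.4747, 0.207, 0.1155]
orientation: [1.968, 2.307, -0.139]
contact_force: [-3.3, -0.2, 6.0]
grip_width: 0.0269
gripper_force: 48.9
```

```bash
cat >> h.py <<'E'
from scipy.optimize import least_squares
TH=.158; U=np.array([-np.sin(TH),np.cos(TH)]); X=np.array([U[1],-U[0]]); PIV=np.array([.5173,-.0630])
def mv(t0,t1):  # row numbers taking the knob from tilt t0 to t1
    f=lambda t:(270*np.cos(t)-42*np.sin(t),270*np.sin(t)+42*np.cos(t))
    a,b=f(t0),f(t1); dr=b[0]-a[0]; g=np.degrees(t1-t0)
    return np.round([g*X[0],g*X[1],0,dr*U[0],dr*U[1],b[1]-a[1]],2)
def tt():  # tilt from measured tool orientation and height (ref: -.14 at z .1155)
    o=r.get_obs(); z=o["tcp_pos"][2]-.1155+.0039
    return o["clock"],np.arcsin(z/np.hypot(.27,.042))-np.arctan2(.042,.27),o["contact_force"],o["gripper_force"]
def cloud(n):
    im,d,ci=grab(n); f=192/np.tan(np.radians(ci["vertical_fov"])/2); v,u=np.mgrid[0:384,0:512]
    p=np.stack([(u-ci["cx"])*d/f,-(v-ci["cy"])*d/f,-d,np.ones_like(d)],-1).reshape(-1,4)[(d>0).ravel()]
    return im,(p@np.array(ci["cam_to_world"]).T)[:,:3]
def see(n="side",t=None):
    im,p=cloud(n); q=p[:,:2]-PIV; s=q@U; x=q@X; z=p[:,2]-.11
    if t is None: t=tt()[1]
    Y=lambda t:(s*np.cos(t)+z*np.sin(t),-s*np.sin(t)+z*np.cos(t))
    y,zz=Y(t); fl=(abs(x)<.028)&(abs(y)<.19)&(abs(zz-.007)<.012)
    k=np.polyfit(s[fl],z[fl],1); res=z[fl]-np.polyval(k,s[fl]); g=abs(res)<.005; k=np.polyfit(s[fl][g],z[fl][g],1)
    b=(abs(x)<.035)&(y>-.2)&(y<.2)&(zz>.02)&(zz<.068); B=np.c_[x,y,zz][b]; best=None
    for y0 in np.arange(-.17,.175,.01):
        e=abs(np.linalg.norm(B-[0,y0,.036],axis=1)-.03); c=(e<.006).sum()
        if best is None or c>best[0]: best=(c,y0)
    B=B[abs(B[:,1]-best[1])<.05]
    c=least_squares(lambda c:np.linalg.norm(B-[c[0],c[1],.036],axis=1)-.03,[0,best[1]],loss="soft_l1",f_scale=.001).x if len(B) else None
    return im,best,c,np.arctan(k[0])
E
python3 - <<'E'
from h import *
np.set_printoptions(precision=4,suppress=True)
print(tt(),see("side")[1:])
for t in(-.12,-.08,-.04,-.02,0): print(t,mv(-.14,t))
E
```

```text
(2.1167, np.float64(-0.13991700129478848), array([-3.2687, -0.1914,  6.0416]), 48.85861337184906) ((np.int64(598), np.float64(0.1700000000000003)), array([-0.0001,  0.1702]), np.float64(-0.14002867147057443))
-0.12 [ 1.13  0.18  0.    0.02 -0.13  5.46]
-0.08 [ 3.39  0.54  0.    0.11 -0.72 16.38]
-0.04 [ 5.66  0.9   0.    0.28 -1.73 27.26]
-0.02 [ 6.79  1.08  0.    0.38 -2.4  32.68]
0 [ 7.92  1.26  0.    0.51 -3.18 38.09]
```

Request:
{"op": "servo_tool", "data": {"commands": [[1.13,0.18,0,0.02,-0.13,5.46,1],[2.26,0.36,0,0.06,-0.4,10.9,1],[3.39,0.54,0,0.11,-0.72,16.4,1],[4.5,0.72,0,0.2,-1.2,21.8,1],[5.66,0.9,0,0.28,-1.7,27.3,1]]}}

```text
clock: 2.58
tcp_pos: [0.4749, 0.2052, 0.1419]
orientation: [2.019, 2.368, -0.041]
contact_force: [2.2, 0.2, -6.2]
grip_width: 0.0269
gripper_force: 50.2
```

Request:
{"op": "servo_tool", "data": {"commands": [[0.57,0.09,0,0.05,-0.3,2.7,1],[1.13,0.18,0,0.1,-0.65,5.4,1],[1.7,0.27,0,0.16,-1.0,8.1,1],[2.26,0.36,0,0.23,-1.45,10.8,1],[2.26,0.36,0,0.23,-1.45,10.8,1]]}}

```text
clock: 3.0
tcp_pos: [0.4751, 0.2037, 0.1532]
orientation: [-2.039, -2.389, 0.001]
contact_force: [0.4, 1.2, -6.3]
grip_width: 0.0269
gripper_force: 50.2
```

Run:
```python
from h import *
np.set_printoptions(precision=4,suppress=True)
print(tt(),see("side")[1:])
for t in(.02,.03,.035,.04): print(t,mv(0,t))
```

```text
(3.0, np.float64(-0.0014782658800635562), array([ 0.4055,  1.2228, -6.3128]), 50.247241258621216) ((np.int64(643), np.float64(0.1700000000000003)), array([-0.    ,  0.1705]), np.float64(-0.002232568015212129))
0.02 [ 1.13  0.18  0.    0.14 -0.88  5.39]
0.03 [ 1.7   0.27  0.    0.22 -1.36  8.08]
0.035 [ 1.98  0.32  0.    0.26 -1.61  9.42]
0.04 [ 2.26  0.36  0.    0.3  -1.87 10.76]
```

Request:
{"op": "servo_tool", "data": {"commands": [[1.13,0.18,0,0.14,-0.9,5.4,1],[2.0,0.32,0,0.26,-1.6,9.4,1],[2.0,0.32,0,0.26,-1.6,9.4,1],[2.0,0.32,0,0.26,-1.6,9.4,1],[2.0,0.32,0,0.26,-1.6,9.4,1]]}}

```text
clock: 3.47
tcp_pos: [0.4754, 0.2021, 0.1622]
orientation: [-2.021, -2.37, -0.034]
contact_force: [-0.7, 1.9, -5.7]
grip_width: 0.0268
gripper_force: 50.7
```

Request:
{"op": "servo_tool", "data": {"commands": [[0,0,0,0,0,0,1],[0,0,0,0,0,0,1],[0,0,0,0,0,0,1],[0,0,0,0,0,0,1]]}}

```text
clock: 3.8
tcp_pos: [0.4754, 0.2022, 0.1623]
orientation: [-2.021, -2.37, -0.034]
contact_force: [-1.9, -0.3, -4.7]
grip_width: 0.027
gripper_force: 50.7
```

Run:
```python
from h import *
np.set_printoptions(precision=4,suppress=True)
print(tt()[:2],see("side")[1:]); print(tt()[:2],see("side")[1:])
```

```text
(3.8, np.float64(0.03217481771213562)) ((np.int64(668), np.float64(0.15000000000000027)), array([-0.0002,  0.1508]), np.float64(0.031148927011427092))
(3.85, np.float64(0.03229102889379146)) ((np.int64(680), np.float64(0.15000000000000027)), array([-0.0003,  0.1486]), np.float64(0.03120186468719472))
```

Request:
{"op": "servo_tool", "data": {"commands": [[0,0,0,0,0,0,1],[0,0,0,0,0,0,1],[0,0,0,0,0,0,1],[0,0,0,0,0,0,1],[0,0,0,0,0,0,1]]}}

```text
clock: 4.32
tcp_pos: [0.4754, 0.2021, 0.1624]
orientation: [-2.021, -2.37, -0.034]
contact_force: [-2.8, -0.7, -5.1]
grip_width: 0.0271
gripper_force: 50.7
```

Run:
```python
from h import *
np.set_printoptions(precision=4,suppress=True)
for i in range(3): print(tt()[:2],see("side")[1:])
```

```text
(4.3167, np.float64(0.0326430248319223)) ((np.int64(953), np.float64(0.12000000000000025)), array([0.    , 0.1211]), np.float64(0.031748135619409056))
(4.3667, np.float64(0.03271280715568073)) ((np.int64(980), np.float64(0.12000000000000025)), array([-0.0001,  0.1182]), np.float64(0.031762183770758706))
(4.4167, np.float64(0.032625804538648495)) ((np.int64(1009), np.float64(0.12000000000000025)), array([-0.0001,  0.1152]), np.float64(0.03187570965328641))
```

Request:
{"op": "servo_tool", "data": {"commands": [[0,0,0,0,0,0,1],[0,0,0,0,0,0,1],[0,0,0,0,0,0,1],[0,0,0,0,0,0,1],[0,0,0,0,0,0,1]]}}

```text
clock: 4.88
tcp_pos: [0.4754, 0.2021, 0.1624]
orientation: [-2.021, -2.369, -0.034]
contact_force: [-5.6, -0.7, -4.0]
grip_width: 0.0271
gripper_force: 50.8
```

Run:
```python
from h import *
np.set_printoptions(precision=4,suppress=True)
for i in range(3): print(tt()[:2],see("side")[1:])
```

```text
(4.8833, np.float64(0.03279574925967013)) ((np.int64(1102), np.float64(0.09000000000000022)), array([-0.    ,  0.0861]), np.float64(0.031980321511519874))
(4.9333, np.float64(0.03286163167907191)) ((np.int64(1114), np.float64(0.08000000000000021)), array([-0.0001,  0.0828]), np.float64(0.03209096675743088))
(4.9833, np.float64(0.0329319311378492)) ((np.int64(1115), np.float64(0.08000000000000021)), array([-0.0001,  0.0797]), np.float64(0.03199451059906443))
```

Request:
{"op": "servo_tool", "data": {"commands": [[0,0,0,0,0,0,1],[0,0,0,0,0,0,1],[0,0,0,0,0,0,1],[0,0,0,0,0,0,1],[0,0,0,0,0,0,1]]}}

```text
clock: 5.45
tcp_pos: [0.4755, 0.2021, 0.1626]
orientation: [-2.021, -2.369, -0.034]
contact_force: [-4.8, -0.6, -2.7]
grip_width: 0.0267
gripper_force: 50.9
```

Request:
{"op": "servo_tool", "data": {"commands": [[0,0,0,0,0,0,1],[0,0,0,0,0,0,1],[0,0,0,0,0,0,1],[0,0,0,0,0,0,1],[0,0,0,0,0,0,1]]}}

```text
clock: 5.87
tcp_pos: [0.4755, 0.2021, 0.1626]
orientation: [-2.021, -2.369, -0.034]
contact_force: [-5.6, -0.7, -1.5]
grip_width: 0.0272
gripper_force: 51.0
```

Run:
```python
from h import *
np.set_printoptions(precision=4,suppress=True)
for i in range(3): print(tt()[:2],see("side")[1:])
```

```text
(5.8667, np.float64(0.03359877532179023)) ((np.int64(1301), np.float64(0.020000000000000157)), array([-0.0001,  0.0193]), np.float64(0.032571333871908754))
(5.9167, np.float64(0.033614000716701786)) ((np.int64(1312), np.float64(0.020000000000000157)), array([-0.0001,  0.0159]), np.float64(0.03248950554730433))
(5.9667, np.float64(0.03371968440786663)) ((np.int64(1320), np.float64(0.010000000000000148)), array([-0.0002,  0.0123]), np.float64(0.03278204026282035))
```

Request:
{"op": "servo_tool", "data": {"commands": [[0,0,0,0,0,0,1],[0,0,0,0,0,0,1],[0,0,0,0,0,0,1],[0,0,0,0,0,0,1],[0,0,0,0,0,0,1]]}}

```text
clock: 6.43
tcp_pos: [0.4755, 0.202, 0.1628]
orientation: [-2.021, -2.369, -0.034]
contact_force: [-5.8, -1.9, 0.3]
grip_width: 0.0268
gripper_force: 51.1
```

Request:
{"op": "servo_tool", "data": {"commands": [[0,0,0,0,0,0,1],[-0.57,-0.09,0,-0.1,0.5,-2.7,1],[-1.13,-0.18,0,-0.15,0.9,-5.4,1]]}}

```text
clock: 6.68
tcp_pos: [0.4753, 0.203, 0.1575]
orientation: [-2.032, -2.381, -0.014]
contact_force: [-6.5, -1.7, -0.1]
grip_width: 0.0268
gripper_force: 51.3
```

Run:
```python
from h import *
np.set_printoptions(precision=4,suppress=True)
for i in range(3): print(tt()[:2],see("side")[1:])
```

```text
(6.6833, np.float64(0.014443630892118614)) ((np.int64(1529), np.float64(-0.0399999999999999)), array([-0.0001, -0.0401]), np.float64(0.013408953954699546))
(6.7333, np.float64(0.012542693213987932)) ((np.int64(1553), np.float64(-0.0399999999999999)), array([-0.0001, -0.0431]), np.float64(0.011512273196730451))
(6.7833, np.float64(0.013244424325929677)) ((np.int64(1568), np.float64(-0.049999999999999906)), array([-0.0001, -0.0459]), np.float64(0.012278989850543971))
```

Request:
{"op": "servo_tool", "data": {"commands": [[0,0,0,0,0,0,1],[0,0,0,0,0,0,1]]}}

```text
clock: 7.0
tcp_pos: [0.4753, 0.203, 0.1575]
orientation: [-2.031, -2.381, -0.014]
contact_force: [-5.9, -1.2, 0.0]
grip_width: 0.0271
gripper_force: 51.4
```

Run:
```python
from h import *
np.set_printoptions(precision=4,suppress=True)
for i in range(3): print(tt()[:2],see("side")[1:])
```

```text
(7.0, np.float64(0.014375203077536425)) ((np.int64(1615), np.float64(-0.059999999999999915)), array([-0.0002, -0.0549]), np.float64(0.01335404326471834))
(7.05, np.float64(0.014399152127755444)) ((np.int64(1616), np.float64(-0.059999999999999915)), array([-0.0001, -0.0564]), np.float64(0.01339279120738662))
(7.1, np.float64(0.014434953862460964)) ((np.int64(1630), np.float64(-0.059999999999999915)), array([-0.0001, -0.0577]), np.float64(0.01346828826450903))
```

Request:
{"op": "servo_tool", "data": {"commands": [[0.57,0.09,0,0.1,-0.5,2.7,1],[0.57,0.09,0,0.1,-0.5,2.7,1],[0.57,0.09,0,0.1,-0.5,2.7,1],[0.57,0.09,0,0.1,-0.5,2.7,1]]}}

```text
clock: 7.48
tcp_pos: [0.4754, 0.2025, 0.1603]
orientation: [-2.026, -2.375, -0.025]
contact_force: [-6.6, -2.2, 2.2]
grip_width: 0.0272
gripper_force: 51.4
```

Run:
```python
from h import *
np.set_printoptions(precision=4,suppress=True)
for i in range(3): print(tt()[:2],see("side")[1:])
```

```text
(7.4833, np.float64(0.02483330486739091)) ((np.int64(1670), np.float64(-0.06999999999999992)), array([-0.0001, -0.0658]), np.float64(0.023630160996016832))
(7.5333, np.float64(0.024727620726087973)) ((np.int64(1677), np.float64(-0.06999999999999992)), array([-0.0001, -0.067 ]), np.float64(0.023685633598937182))
(7.5833, np.float64(0.024726620865764493)) ((np.int64(1683), np.float64(-0.06999999999999992)), array([-0.0001, -0.0682]), np.float64(0.023600522845837177))
```

Request:
{"op": "servo_tool", "data": {"commands": [[0,0,0,0,0,0,1],[0,0,0,0,0,0,1],[0,0,0,0,0,0,1],[0,0,0,0,0,0,1],[0,0,0,0,0,0,1]]}}

```text
clock: 8.05
tcp_pos: [0.4754, 0.2025, 0.1603]
orientation: [-2.026, -2.375, -0.024]
contact_force: [-6.7, -3.0, 2.2]
grip_width: 0.0271
gripper_force: 51.4
```

Request:
{"op": "servo_tool", "data": {"commands": [[-0.7,-0.11,0,-0.1,0.5,-3.2,1],[-1.35,-0.21,0,-0.2,1.1,-6.3,1],[-1.35,-0.21,0,-0.2,1.1,-6.3,1],[-1.35,-0.21,0,-0.2,1.1,-6.3,1]]}}

```text
clock: 8.38
tcp_pos: [0.4752, 0.2036, 0.1538]
orientation: [-2.038, -2.389, 0.0]
contact_force: [-6.5, -1.6, 1.7]
grip_width: 0.0266
gripper_force: 51.5
```

Run:
```python
from h import *
np.set_printoptions(precision=4,suppress=True)
for i in range(3): im,*a=see("side"); print(tt()[:2],a)
im2,*b=see("scene"); print(b)
cv2.imwrite("pics/v.png",np.hstack([cv2.resize(im[150:384,180:390],None,fx=1.9,fy=1.9),cv2.resize(im2[115:300,60:310],(400,445))]))
n,p=cloud("side"); q=p[:,:2]-PIV; y=q@U; x=q@X; z=p[:,2]
for lo,hi in((.062,.07),(.07,.08),(.08,.09)):
    m=(x>lo)&(x<hi)&(z>.13)&(z<.2)&(y<0)&(y>-.14); print(lo,m.sum(),np.percentile(y[m],[1,50,99]),np.percentile(z[m],[1,99]),y[m][z[m]>np.percentile(z[m],90)].mean())
m=(np.hypot(x-.13,y+.083)<.05)&(z>.009)&(z<.02); print((y[m].min()+y[m].max())/2,(x[m].min()+x[m].max())/2)
```

```text
(8.4333, np.float64(0.0011532633620308652)) [(np.int64(1793), np.float64(-0.08999999999999994)), array([-0.0001, -0.0862]), np.float64(-0.00020979720199542235)]
(8.4833, np.float64(0.001270789258393995)) [(np.int64(1798), np.float64(-0.08999999999999994)), array([-0.0002, -0.0861]), np.float64(4.087364316120158e-05)]
(8.5333, np.float64(0.001385287185774714)) [(np.int64(1791), np.float64(-0.08999999999999994)), array([-0.0002, -0.0862]), np.float64(0.0002036692506794442)]
[(np.int64(723), np.float64(-0.08999999999999994)), array([-0.0006, -0.0858]), np.float64(0.0008185804964029857)]
0.062 177 [-0.0998 -0.0913 -0.0684] [0.1386 0.1656] -0.0843064693870971
0.07 186 [-0.0999 -0.0912 -0.0718] [0.1455 0.1652] -0.08346190762837005
0.08 189 [-0.1001 -0.0911 -0.0725] [0.144 0.165] -0.0844506304607535
-0.08440984431500048 0.129307485418795
```

View pics/v.png

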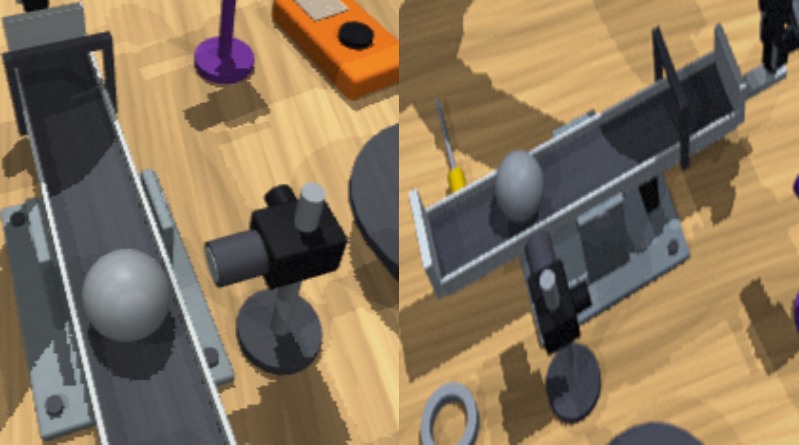

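The left half (side view) shows the ball at (127,295), level with the lens front at (215,258) along the camera's axis. The right half (scene view) shows it right behind the lens at (520,187). Measured, the ball stands still at y = -86 mm against a mark at about -84 mm, so I'll hold it there.

Request:
{"op": "servo_tool", "data": {"commands": [[0,0,0,0,0,0,1],[0,0,0,0,0,0,1],[0,0,0,0,0,0,1],[0,0,0,0,0,0,1],[0,0,0,0,0,0,1]]}}

```text
clock: 9.05
tcp_pos: [0.4752, 0.2036, 0.154]
orientation: [-2.038, -2.389, -0.0]
contact_force: [-6.7, -2.0, 2.6]
grip_width: 0.0271
gripper_force: 51.5
```

Request:
{"op": "servo_tool", "data": {"commands": [[0,0,0,0,0,0,1],[0,0,0,0,0,0,1],[0,0,0,0,0,0,1],[0,0,0,0,0,0,1],[0,0,0,0,0,0,1]]}}

```text
clock: 9.47
tcp_pos: [0.4752, 0.2036, 0.154]
orientation: [-2.038, -2.389, -0.0]
contact_force: [-6.8, -2.5, 1.7]
grip_width: 0.0266
gripper_force: 51.5
```

Request:
{"op": "servo_tool", "data": {"commands": [[0,0,0,0,0,0,1],[0,0,0,0,0,0,1],[0,0,0,0,0,0,1],[0,0,0,0,0,0,1],[0,0,0,0,0,0,1]]}}

```text
clock: 9.88
tcp_pos: [0.4752, 0.2036, 0.154]
orientation: [-2.038, -2.389, -0.0]
contact_force: [-7.2, -1.8, 1.5]
grip_width: 0.0268
gripper_force: 51.5
```

Request:
{"op": "servo_tool", "data": {"commands": [[0,0,0,0,0,0,1],[0,0,0,0,0,0,1],[0,0,0,0,0,0,1],[0,0,0,0,0,0,1],[0,0,0,0,0,0,1]]}}

```text
clock: 10.3
tcp_pos: [0.4752, 0.2036, 0.154]
orientation: [-2.038, -2.389, -0.0]
contact_force: [-7.5, -1.8, 2.1]
grip_width: 0.0265
gripper_force: 51.5
```

Run:
```python
from h import *
np.set_printoptions(precision=4,suppress=True)
print(tt(),see("side")[1:])
```

```text
(10.3, np.float64(0.0015044380380349887), array([-7.4957, -1.7656,  2.0949]), 51.496514081954956) ((np.int64(1799), np.float64(-0.08999999999999994)), array([-0.0001, -0.0861]), np.float64(0.0002445502521094118))
```

Rock steady. I'll hold for another 4.2 s.

Request:
{"op": "servo_tool", "data": {"commands": [[0,0,0,0,0,0,1],[0,0,0,0,0,0,1],[0,0,0,0,0,0,1],[0,0,0,0,0,0,1],[0,0,0,0,0,0,1]]}}

```text
clock: 10.77
tcp_pos: [0.4752, 0.2036, 0.154]
orientation: [-2.038, -2.389, -0.0]
contact_force: [-6.4, -1.9, 3.1]
grip_width: 0.0267
gripper_force: 51.5
```

Request:
{"op": "servo_tool", "data": {"commands": [[0,0,0,0,0,0,1],[0,0,0,0,0,0,1],[0,0,0,0,0,0,1],[0,0,0,0,0,0,1],[0,0,0,0,0,0,1]]}}

```text
clock: 11.18
tcp_pos: [0.4752, 0.2036, 0.154]
orientation: [-2.038, -2.389, -0.0]
contact_force: [-6.3, -1.7, 2.1]
grip_width: 0.0267
gripper_force: 51.5
```

Request:
{"op": "servo_tool", "data": {"commands": [[0,0,0,0,0,0,1],[0,0,0,0,0,0,1],[0,0,0,0,0,0,1],[0,0,0,0,0,0,1],[0,0,0,0,0,0,1]]}}

```text
clock: 11.6
tcp_pos: [0.4753, 0.2036, 0.154]
orientation: [-2.038, -2.389, -0.0]
contact_force: [-7.2, -1.7, 1.9]
grip_width: 0.0269
gripper_force: 51.5
```

Request:
{"op": "servo_tool", "data": {"commands": [[0,0,0,0,0,0,1],[0,0,0,0,0,0,1],[0,0,0,0,0,0,1],[0,0,0,0,0,0,1],[0,0,0,0,0,0,1]]}}

```text
clock: 12.02
tcp_pos: [0.4753, 0.2036, 0.154]
orientation: [-2.038, -2.389, -0.0]
contact_force: [-7.5, -0.4, 1.2]
grip_width: 0.0267
gripper_force: 51.5
```

Request:
{"op": "servo_tool", "data": {"commands": [[0,0,0,0,0,0,1],[0,0,0,0,0,0,1],[0,0,0,0,0,0,1],[0,0,0,0,0,0,1],[0,0,0,0,0,0,1]]}}

```text
clock: 12.43
tcp_pos: [0.4752, 0.2036, 0.154]
orientation: [-2.038, -2.389, -0.0]
contact_force: [-6.6, -2.0, 2.1]
grip_width: 0.0271
gripper_force: 51.5
```

Request:
{"op": "servo_tool", "data": {"commands": [[0,0,0,0,0,0,1],[0,0,0,0,0,0,1],[0,0,0,0,0,0,1],[0,0,0,0,0,0,1],[0,0,0,0,0,0,1]]}}

```text
clock: 12.85
tcp_pos: [0.4752, 0.2036, 0.154]
orientation: [-2.038, -2.389, -0.0]
contact_force: [-7.4, -2.3, 1.6]
grip_width: 0.0272
gripper_force: 51.5
```

Request:
{"op": "servo_tool", "data": {"commands": [[0,0,0,0,0,0,1],[0,0,0,0,0,0,1],[0,0,0,0,0,0,1],[0,0,0,0,0,0,1],[0,0,0,0,0,0,1]]}}

```text
clock: 13.27
tcp_pos: [0.4752, 0.2036, 0.154]
orientation: [-2.038, -2.389, -0.0]
contact_force: [-6.7, -2.2, 2.6]
grip_width: 0.0267
gripper_force: 51.5
```

Request:
{"op": "servo_tool", "data": {"commands": [[0,0,0,0,0,0,1],[0,0,0,0,0,0,1],[0,0,0,0,0,0,1],[0,0,0,0,0,0,1],[0,0,0,0,0,0,1]]}}

```text
clock: 13.68
tcp_pos: [0.4753, 0.2036, 0.154]
orientation: [-2.038, -2.389, -0.0]
contact_force: [-7.0, -0.7, 1.7]
grip_width: 0.027
gripper_force: 51.5
```

Request:
{"op": "servo_tool", "data": {"commands": [[0,0,0,0,0,0,1],[0,0,0,0,0,0,1],[0,0,0,0,0,0,1],[0,0,0,0,0,0,1],[0,0,0,0,0,0,1]]}}

```text
clock: 14.1
tcp_pos: [0.4752, 0.2036, 0.154]
orientation: [-2.038, -2.389, -0.0]
contact_force: [-6.5, -2.6, 2.3]
grip_width: 0.0269
gripper_force: 51.5
```

Request:
{"op": "servo_tool", "data": {"commands": [[0,0,0,0,0,0,1],[0,0,0,0,0,0,1],[0,0,0,0,0,0,1],[0,0,0,0,0,0,1],[0,0,0,0,0,0,1]]}}

```text
clock: 14.52
tcp_pos: [0.4752, 0.2036, 0.154]
orientation: [-2.038, -2.389, -0.0]
contact_force: [-6.4, -1.2, 1.8]
grip_width: 0.0269
gripper_force: 51.5
```

Run:
```python
from h import *
np.set_printoptions(precision=4,suppress=True)
print(tt(),see("side")[1:])
for t in(-.02,-.035): print(mv(0,t))
```

```text
(14.5167, np.float64(0.0013649440623449416), array([-6.382 , -1.2443,  1.8393]), 51.496562361717224) ((np.int64(1800), np.float64(-0.08999999999999994)), array([-0.0001, -0.0862]), np.float64(0.00027592715118902823))
[-1.13 -0.18  0.   -0.12  0.78 -5.41]
[-1.98 -0.32  0.   -0.21  1.29 -9.47]
```

The ball stood still for about 6 s. Now rolling it back.

Request:
{"op": "servo_tool", "data": {"commands": [[-1.13,-0.18,0,-0.12,0.8,-5.4,1],[-1.98,-0.32,0,-0.2,1.3,-9.5,1],[-1.98,-0.32,0,-0.2,1.3,-9.5,1],[-1.98,-0.32,0,-0.2,1.3,-9.5,1],[-1.98,-0.32,0,-0.2,1.3,-9.5,1]]}}

```text
clock: 14.98
tcp_pos: [0.475, 0.2049, 0.1444]
orientation: [2.022, 2.371, -0.035]
contact_force: [-6.8, -2.0, 1.4]
grip_width: 0.0267
gripper_force: 51.5
```

Request:
{"op": "servo_tool", "data": {"commands": [[0,0,0,0,0,0,1],[0,0,0,0,0,0,1],[0,0,0,0,0,0,1],[0,0,0,0,0,0,1],[0,0,0,0,0,0,1]]}}

```text
clock: 15.4
tcp_pos: [0.475, 0.2049, 0.1444]
orientation: [2.023, 2.37, -0.035]
contact_force: [-7.1, -1.8, 0.1]
grip_width: 0.0267
gripper_force: 51.5
```

Run:
```python
from h import *
np.set_printoptions(precision=4,suppress=True)
for i in range(3): print(tt()[:2],see("side")[1:])
```

```text
(15.4, np.float64(-0.03399294476763025)) ((np.int64(1605), np.float64(-0.049999999999999906)), array([-0.0001, -0.0537]), np.float64(-0.03480834502721936))
(15.45, np.float64(-0.0340640962762717)) ((np.int64(1589), np.float64(-0.049999999999999906)), array([-0.0001, -0.0505]), np.float64(-0.03488886781168261))
(15.5, np.float64(-0.034060394342348255)) ((np.int64(1573), np.float64(-0.049999999999999906)), array([-0.0001, -0.0473]), np.float64(-0.03494888343140635))
```

Request:
{"op": "servo_tool", "data": {"commands": [[0,0,0,0,0,0,1],[0,0,0,0,0,0,1],[0,0,0,0,0,0,1],[0,0,0,0,0,0,1],[0,0,0,0,0,0,1]]}}

```text
clock: 15.97
tcp_pos: [0.475, 0.205, 0.1443]
orientation: [2.023, 2.371, -0.035]
contact_force: [-6.7, -0.7, -0.2]
grip_width: 0.0269
gripper_force: 51.4
```

Request:
{"op": "servo_tool", "data": {"commands": [[0,0,0,0,0,0,1],[0,0,0,0,0,0,1],[0,0,0,0,0,0,1],[0,0,0,0,0,0,1],[0,0,0,0,0,0,1]]}}

```text
clock: 16.38
tcp_pos: [0.475, 0.205, 0.1442]
orientation: [2.023, 2.371, -0.035]
contact_force: [-5.3, -1.8, -1.8]
grip_width: 0.0268
gripper_force: 51.4
```

Run:
```python
from h import *
np.set_printoptions(precision=4,suppress=True)
for i in range(3): print(tt()[:2],see("side")[1:])
```

```text
(16.3833, np.float64(-0.03469130631721645)) ((np.int64(1291), np.float64(0.020000000000000157)), array([-0.0001,  0.0186]), np.float64(-0.035450918706436935))
(16.4333, np.float64(-0.0348474496283679)) ((np.int64(1269), np.float64(0.020000000000000157)), array([-0.0001,  0.0226]), np.float64(-0.035486091344808374))
(16.4833, np.float64(-0.03483749832038517)) ((np.int64(1261), np.float64(0.030000000000000165)), array([-0.0001,  0.0266]), np.float64(-0.03555666417770661))
```

Request:
{"op": "servo_tool", "data": {"commands": [[0,0,0,0,0,0,1],[0,0,0,0,0,0,1],[0,0,0,0,0,0,1],[0,0,0,0,0,0,1],[0,0,0,0,0,0,1]]}}

```text
clock: 16.95
tcp_pos: [0.475, 0.205, 0.1441]
orientation: [2.023, 2.371, -0.035]
contact_force: [-5.7, -1.3, -3.0]
grip_width: 0.0269
gripper_force: 51.3
```

Request:
{"op": "servo_tool", "data": {"commands": [[0,0,0,0,0,0,1],[0,0,0,0,0,0,1],[0,0,0,0,0,0,1],[0,0,0,0,0,0,1],[0,0,0,0,0,0,1]]}}

```text
clock: 17.37
tcp_pos: [0.475, 0.205, 0.1439]
orientation: [2.023, 2.371, -0.035]
contact_force: [-5.3, -0.2, -3.8]
grip_width: 0.0269
gripper_force: 51.2
```

Request:
{"op": "servo_tool", "data": {"commands": [[0,0,0,0,0,0,1],[0,0,0,0,0,0,1],[0,0,0,0,0,0,1],[0,0,0,0,0,0,1],[0,0,0,0,0,0,1]]}}

```text
clock: 17.78
tcp_pos: [0.475, 0.205, 0.1438]
orientation: [2.023, 2.371, -0.035]
contact_force: [-5.6, -0.5, -6.1]
grip_width: 0.0269
gripper_force: 51.0
```

Request:
{"op": "servo_tool", "data": {"commands": [[0,0,0,0,0,0,1],[0,0,0,0,0,0,1],[0,0,0,0,0,0,1],[0,0,0,0,0,0,1],[0,0,0,0,0,0,1]]}}

```text
clock: 18.2
tcp_pos: [0.475, 0.205, 0.1438]
orientation: [2.022, 2.371, -0.035]
contact_force: [-5.4, 0.3, -6.4]
grip_width: 0.0269
gripper_force: 50.6
```

Request:
{"op": "servo_tool", "data": {"commands": [[0,0,0,0,0,0,1],[0,0,0,0,0,0,1],[0,0,0,0,0,0,1],[0,0,0,0,0,0,1],[0,0,0,0,0,0,1]]}}

```text
clock: 18.62
tcp_pos: [0.475, 0.205, 0.1438]
orientation: [2.022, 2.371, -0.035]
contact_force: [-5.9, -0.4, -6.8]
grip_width: 0.0271
gripper_force: 50.6
```

Run:
```python
from h import *
np.set_printoptions(precision=4,suppress=True)
for i in range(2): print(tt(),see("side")[1:])
for t in(-.06,-.085,-.11,-.13,-.139): print(mv(-.0355,t))
```

```text
(18.6167, np.float64(-0.036334598943112015), array([-5.9011, -0.4274, -6.8202]), 50.61799764633179) ((np.int64(626), np.float64(0.1700000000000003)), array([-0.0002,  0.1706]), np.float64(-0.03727384887178971))
(18.6667, np.float64(-0.03625362619498748), array([-5.9581, -0.6153, -6.4436]), 50.61870217323303) ((np.int64(630), np.float64(0.1700000000000003)), array([-0.0003,  0.1706]), np.float64(-0.03727361517065841))
[-1.39 -0.22  0.   -0.11  0.7  -6.66]
[ -2.8   -0.45   0.    -0.2    1.25 -13.46]
[ -4.22  -0.67   0.    -0.26   1.64 -20.28]
[ -5.35  -0.85   0.    -0.29   1.82 -25.75]
[ -5.86  -0.93   0.    -0.3    1.87 -28.2 ]
```

The ball is resting against the knob-end stop. Lowering the knob end.

Request:
{"op": "servo_tool", "data": {"commands": [[-0.7,-0.11,0,-0.05,0.35,-3.3,1],[-1.39,-0.22,0,-0.11,0.7,-6.6,1],[-2.1,-0.33,0,-0.16,1,-10,1],[-2.8,-0.45,0,-0.2,1.25,-13.4,1],[-3.5,-0.56,0,-0.23,1.4,-16.8,1]]}}

```text
clock: 19.13
tcp_pos: [0.4748, 0.2066, 0.1268]
orientation: [1.991, 2.334, -0.096]
contact_force: [-5.5, 0.1, -6.8]
grip_width: 0.0268
gripper_force: 50.8
```

Request:
{"op": "servo_tool", "data": {"commands": [[-0.7,-0.11,0,-0.03,0.2,-3.4,1],[-1.4,-0.22,0,-0.05,0.4,-6.8,1],[-1.9,-0.3,0,-0.06,0.45,-9,1],[-2.25,-0.36,0,-0.07,0.5,-10.7,1],[-2.25,-0.36,0,-0.07,0.5,-10.7,1]]}}

```text
clock: 19.55
tcp_pos: [0.4747, 0.207, 0.116]
orientation: [1.97, 2.31, -0.135]
contact_force: [-6.0, -0.5, -6.2]
grip_width: 0.0266
gripper_force: 50.7
```

Run:
```python
from h import *
np.set_printoptions(precision=4,suppress=True)
print(tt(),see("side")[1:])
```

```text
(19.55, np.float64(-0.13815934439048377), array([-5.9563, -0.4521, -6.1573]), 50.69605886936188) ((np.int64(601), np.float64(0.1700000000000003)), array([-0.0002,  0.1702]), np.float64(-0.13869352456894976))
```

Tilt is -0.1387. One more fine step down, then release.

Request:
{"op": "servo_tool", "data": {"commands": [[-0.08,-0.01,0,0,0,-0.4,1],[-0.08,-0.01,0,0,0,-0.4,1],[-0.08,-0.01,0,0,0,-0.4,0.6],[-0.08,-0.01,0,0,0,-0.4,0.4],[-0.08,-0.01,0,0,0,-0.4,0.2]]}}

```text
clock: 20.02
tcp_pos: [0.4773, 0.2079, 0.1175]
orientation: [1.969, 2.307, -0.127]
contact_force: [0.0, -0.1, -0.1]
grip_width: 0.0571
gripper_force: 0.0
```

Request:
{"op": "servo_tool", "data": {"commands": [[0,0,0,0,0,0,0],[0,0,0,0,0,0,0],[0,0,0,0,0,0,0],[0,0,0,0,0,0,0],[0,0,0,0,0,0,0]]}}

```text
clock: 20.43
tcp_pos: [0.4752, 0.207, 0.1162]
orientation: [1.969, 2.309, -0.134]
contact_force: [-0.3, -0.0, 0.0]
grip_width: 0.0853
gripper_force: 0.0
```

Request:
{"op": "servo_tool", "data": {"commands": [[0,0,0,0,2,15,0],[0,0,0,0,5,35,0],[0,0,0,0,8,60,0],[0,0,0,0,12,85,0],[0,0,0,0,15,110,0]]}}

```text
clock: 20.85
tcp_pos: [0.4748, 0.2221, 0.2271]
orientation: [1.969, 2.309, -0.135]
contact_force: [0.3, 0.9, 0.0]
grip_width: 0.0858
gripper_force: 0.0
```

Request:
{"op": "servo_tool", "data": {"commands": [[0,0,0,0,0,0,0],[0,0,0,0,0,0,0],[0,0,0,0,0,0,0],[0,0,0,0,0,0,0],[0,0,0,0,0,0,0]]}}

```text
clock: 21.27
tcp_pos: [0.4745, 0.2214, 0.225]
orientation: [1.97, 2.309, -0.138]
contact_force: [-1.1, -0.6, 0.1]
grip_width: 0.0856
gripper_force: 0.0
```

Run:
```python
from h import *
np.set_printoptions(precision=4,suppress=True)
for i in range(2): im,*a=see("side",-.14); print(a)
cv2.imwrite("pics/end.png",im)
```

```text
[(np.int64(597), np.float64(0.1700000000000003)), array([-0.0001,  0.1703]), np.float64(-0.14007236044152221)]
[(np.int64(598), np.float64(0.1700000000000003)), array([-0.0001,  0.1703]), np.float64(-0.1400338463148048)]
```

View pics/end.png

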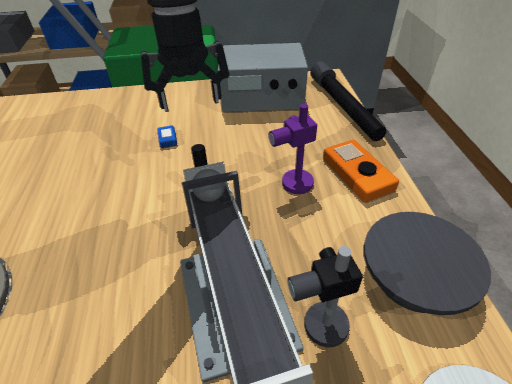

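The picture shows the ball at the knob-end stop (210,185), the track fully down with the knob at (199,155), and the open gripper well clear at (180,70).

```bash
python3 -c "
from bench import r
print(r.hand_in())"
```

```text
the job is handed in; nothing more can be done
None
```

The job is done and handed in at about 21 s: the ball stood still about 2 mm past the measured mark for about 6 s, never exceeded roughly 0.1 m/s, and is back against the knob-end stop, with the track fully down and released.

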